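# Build the sieve stack on the shaker

## Robot

A 6-joint arm with a two-finger parallel gripper is mounted at the origin on a cart in front of the work surface, level with it; the furniture and walls round the work are solid. World frame = base frame: x ahead of the robot, y to its left, z up, the work surface at z = 0. Lengths are in m, angles in degrees, forces in N, time in s.
With the tool pointing down it reaches from about 0.3 to 0.75 m from the base axis. Payload 8.5 kg.
Tool frame: the origin (TCP) lies at the very end of the fingers, on their centre line; the grasp point (between the pads) lies 19 mm behind it (env.tcp_to_grasp is the distance from the TCP to the grasp point, in m); z points along the fingers, y is the line along which they close (so a half turn about z gives the same grasp; the last joint's range is limited). The gripper opens to 85 mm and grips with 20 to 120 N. Pads are 22 mm wide; open, the fingers measure 114 mm over their backs; the gripper's body (76 mm by 85 mm) begins 54 mm behind the grasp point. The pads swing forward as they close: fully open they stand 13 mm farther back than shut.
Start: joints at [55.846, 21.807, 74.336, -0, 83.858, -12.336], TCP at [0.204, 0.511, 0.231] pointing down, gripper open.
Joint ranges: [-178.18, 178.18], [-50.72, 133.34], [12.68, 142.11], [-81.47, 261.47], [9.98, 163.14], [-165.26, 165.26]. Speed limits (degrees/s): [136.94, 136.94, 180, 180, 180, 180].

## Interface

Orientations are given as a 3x3 rotation matrix whose columns are the frame's x, y, z axes.
In Python, from rig import status, get_image, env gives the robot as it stands.
- The arm moves only by the shell command python3 -m handwheel 'ROWS' [FORCE]. ROWS is text: rows parted by semicolons, each of 7 numbers parted by spaces: the shift along the world's x, y, z in cm, then the turn, a rotation vector about the world's x, y, z in degrees, then the opening, from 0 (shut) to 1 (fully open). In form: dx dy dz wx wy wz gripper; .... A call has 1 to 8 rows; each row is the pose to reach, as a shift and turn from the pose commanded when the call began; what a row does not reach only later rows make up. A row lasts 1/12 s, in which the tool goes at most 41.7 mm and 7.16 degrees, less where a joint would pass 70% of its speed; a pose out of reach is approached as far as the arm can. A call with a gripper value outside its range is refused whole. The fingers move at their own pace and stop on an object; FORCE is the grip in N (left out, the last holds). Time passes only in rows, so rows that repeat a pose let the fingers close. It gives the time, the measured TCP pose, the force, the opening and the grip force at its end, in the units of the state.
- status.observe(): the state, without advancing time (a new reading comes with each control period).
- get_image(name): name is "side" or "top"; returns a dict with "color" (420x560x3 uint8, red, green, blue), "vertical_fov" (degrees; the focal length in pixels is half the picture's height over the tangent of half this angle, whatever the lens; pixels are square), "cx", "cy" (the principal point, pixels), "k1" (the pictures are not rectified: a ray, as slopes to the right and down, at radius r is drawn at 1 + k1 r^2 times it, then the intrinsics apply), "xyz" and "orientation" of the camera in the world. Camera axes: x right, y down, z forward; pixel columns grow to the right and rows downward; lengths in m; the calibration is good to about 2 mm. A picture is of the moment at which its call begins. There is no depth.
- env.close_job(): hands the job in; it is judged then, once.
The state is a dict: "time_s": time; "q": joint angles; "qvel": joint speeds; "joint_efforts": joint torques, N m; "position": TCP position; "tool_rot": TCP orientation; "ft_force": force on the tool from outside, world axes, zero at the start; "wrist_torque": the same for the moment, N m; "grip_width": finger opening in m; "gripper_force": force on a finger pad.
Only numpy, scipy, OpenCV 4.12 (cv2) and the standard library are available. Lean on these libraries where they do the work, as an engineer would, in place of code of your own. Each camera call takes 0.05 s, during which the arm holds its last target. There are 200 camera calls.

## Task

Build the sieve stack for a particle-size run on the shaker's locating ring, working up from the bottom: the receiver pan first, then the three sieves with the finest mesh lowest and the coarsest highest, then the lid. Seat each part fully and level in the one below, let go of everything, and leave the other things on the bench where they are.

Things in the scene. Friction and masses are not known exactly. Their poses are not given: they have to be found in the camera images.
- receiver_pan: Receiver pan, 44 mm tall (the tallest round steel part), plain closed floor, no mesh. Steel cylinder 60 mm outside, 55 mm bore; its shoulder is 10 mm above the underside, and below it a skirt (52 mm across, 45 mm at the foot) enters the bore of the part below until the shoulder rests on its rim. A part seated in it stands 34 mm higher. 0.13 kg. Origin: centre of underside, z up.
- fine_sieve: Sieve with the finest mesh (1 mm openings, a close weave). 34 mm tall, mesh 11 mm above the underside. Steel cylinder 60 mm outside, 55 mm bore; its shoulder is 10 mm above the underside, and below it a skirt (52 mm across, 45 mm at the foot) enters the bore of the part below until the shoulder rests on its rim. A part seated in it stands 24 mm higher. 0.12 kg. Origin: centre of underside, z up.
- medium_sieve: Sieve with the middle mesh (7 mm openings). 34 mm tall, mesh 11 mm above the underside. Steel cylinder 60 mm outside, 55 mm bore; its shoulder is 10 mm above the underside, and below it a skirt (52 mm across, 45 mm at the foot) enters the bore of the part below until the shoulder rests on its rim. A part seated in it stands 24 mm higher. 0.12 kg. Origin: centre of underside, z up.
- coarse_sieve: Sieve with the coarsest mesh (14 mm openings). 34 mm tall, mesh 11 mm above the underside. Steel cylinder 60 mm outside, 55 mm bore; its shoulder is 10 mm above the underside, and below it a skirt (52 mm across, 45 mm at the foot) enters the bore of the part below until the shoulder rests on its rim. A part seated in it stands 24 mm higher. 0.12 kg. Origin: centre of underside, z up.
- sieve_lid: Sieve lid, 38 mm tall: steel disc 60 mm across, 10 to 14 mm above the underside, on a skirt (52 mm across, 45 mm at the foot) that enters the 55 mm bore of the part below until the disc rests on its rim; black round knob on top, 21 mm across, from 20 to 38 mm above the underside. 0.10 kg. Origin: centre of underside, z up.
- shaker_seat (a point): Seat of the sieve shaker, a fixed white instrument (150 x 170 mm, housing 47 mm high). The point is the centre of its round aluminium platform (110 mm across, top 66 mm above the worktop), inside a steel ring (55 mm bore, 67 mm outside, 10 mm tall) that takes the pan's skirt; the seated pan's origin is at this point. x: away from its control panel, z up.
- bench_timer: Digital bench timer, 68 x 68 x 21 mm, white with buttons. A bystander: leave it where it is. Origin: centre of its underside.
- sample_cup: Clear plastic sample cup, 50 mm across, 36 mm tall, tapered, with no shoulder. A bystander: leave it where it is. Origin: centre of its underside.
- sample_jar: Dark brown jar with a maroon lid, 56 mm across, 74 mm tall, holding the sample. A bystander: leave it where it is. Origin: centre of its underside.
Mind the look-alikes: they are no part of the job. Leave any blue or purple look-alike of the sieve_lid alone. What is shaped like the receiver_pan but blue is not meant.

How it is judged:
By the outcome, as a careful person would: the job done as asked, in the order asked, and still so for the second after the job is handed in, with the robot touching nothing.
It also fails if it takes over 125 s, if anything falls off the work surface, if the arm or the gripper's body presses on something with over 40 N, if the wrist force passes 120 N, or if a joint passes its speed limit or range.

## Working session

There is one attempt and no reset: what is moved stays moved. The work goes in short steps, Python scripts to look and compute and a shell command to move; the robot and the scene stay as the last step left them, time stands still between calls to the robot, and variables do not carry over. Pictures are saved under pics/ and viewed, at most 14 in all, crops included, and the job is handed in when it is done.

```bash
ls; mkdir -p pics
cat > h.py <<'E'
import numpy as np, cv2, pickle
from rig import status, get_image, env
def snap(name, tag):
    d=get_image(name); cv2.imwrite(f'pics/{tag}.png', cv2.resize(d['color'][:,:,::-1],(800,600),interpolation=cv2.INTER_CUBIC))
    pickle.dump(d,open(f'{tag}.pkl','wb')); return d
def ray(d,u,v):
    f=d['color'].shape[0]/2/np.tan(np.radians(d['vertical_fov'])/2)
    K=np.array([[f,0,d['cx']],[0,f,d['cy']],[0,0,1.]])
    p=cv2.undistortPoints(np.array([[[u,v]]],float),K,np.array([d['k1'],0,0,0,0.]))[0,0]
    return np.array(d['xyz']), np.array(d['orientation'])@np.array([p[0],p[1],1])
def onz(d,u,v,z):
    o,r=ray(d,u,v); return (o+r*(z-o[2])/r[2])
def proj(d,P):
    R=np.array(d['orientation']); f=d['color'].shape[0]/2/np.tan(np.radians(d['vertical_fov'])/2)
    c=R.T@(np.array(P,float)-np.array(d['xyz'])); x,y=c[:2]/c[2]; s=1+d['k1']*(x*x+y*y)
    return f*x*s+d['cx'], f*y*s+d['cy']
E
python3 - <<'E'
from h import *
for n in('top','side'):
    d=snap(n,n+'0'); print({k:v for k,v in d.items() if k!='color'})
print(status.observe())
E
```

```text
pics
{'vertical_fov': 42.240263721483615, 'cx': 282.82531941457813, 'cy': 214.67680744761287, 'k1': -0.09398555915359012, 'xyz': array([ 0.23711476, -0.03182225,  1.66160117]), 'orientation': array([[ 0.02789477, -0.98373102,  0.17746875],
       [-0.99955448, -0.0255644 ,  0.01540465],
       [-0.01061715, -0.17781939, -0.98400586]])}
{'vertical_fov': 52.984579640680444, 'cx': 270.3499628450681, 'cy': 209.73444749497096, 'k1': 0.01011532621502686, 'xyz': array([ 0.14386415, -1.21443688,  0.67217069]), 'orientation': array([[ 0.9562152 , -0.13098383,  0.26171688],
       [-0.29257401, -0.40559614,  0.86596318],
       [-0.00727582, -0.90461871, -0.42615966]])}
{'time_s': 0.1, 'q': array([ 5.58456991e+01,  2.18355569e+01,  7.43794049e+01, -2.48844268e-04,
        8.38580049e+01, -1.23349438e+01]), 'qvel': array([ 0.08159089, -0.05264036, -0.05125051, -0.07583214,  0.01557901,
       -0.01183854]), 'joint_efforts': array([ 4.83444208e-03, -4.49221480e+01, -2.31653935e+01, -1.50039041e-04,
        3.64645421e-03,  6.90222032e-05]), 'position': array([0.204268  , 0.51037497, 0.23079418]), 'tool_rot': array([[-9.28360387e-01,  3.71680622e-01, -7.11404989e-04],
       [ 3.71681207e-01,  9.28359825e-01, -1.05629030e-03],
       [ 2.67837177e-04, -1.24503393e-03, -9.99999189e-01]]), 'ft_force': array([ 0.42749573, -0.22390801, -0.12178963]), 'wrist_torque': array([-0.02850592, -0.01393332, -0.00669815]), 'gripper_force': 0.0, 'grip_width': 0.0855414899396819}
```

View pics/top0.png

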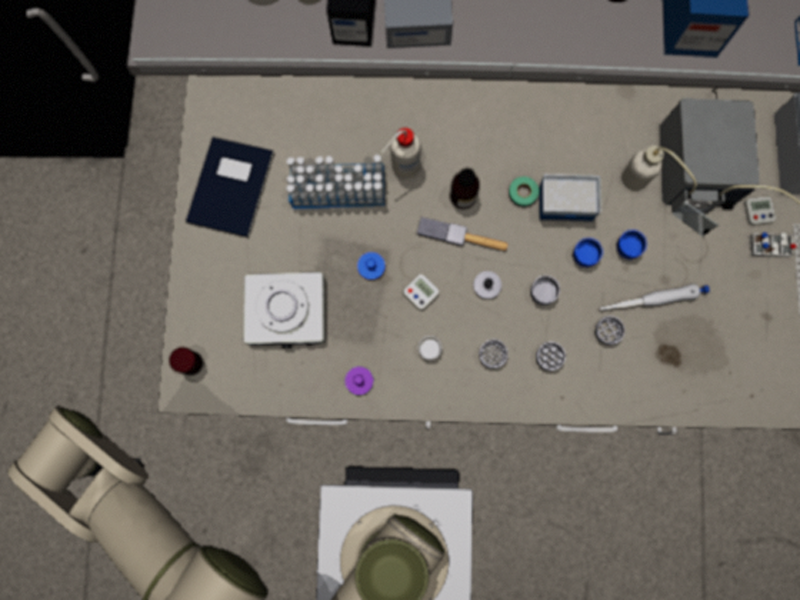

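View pics/side0.png

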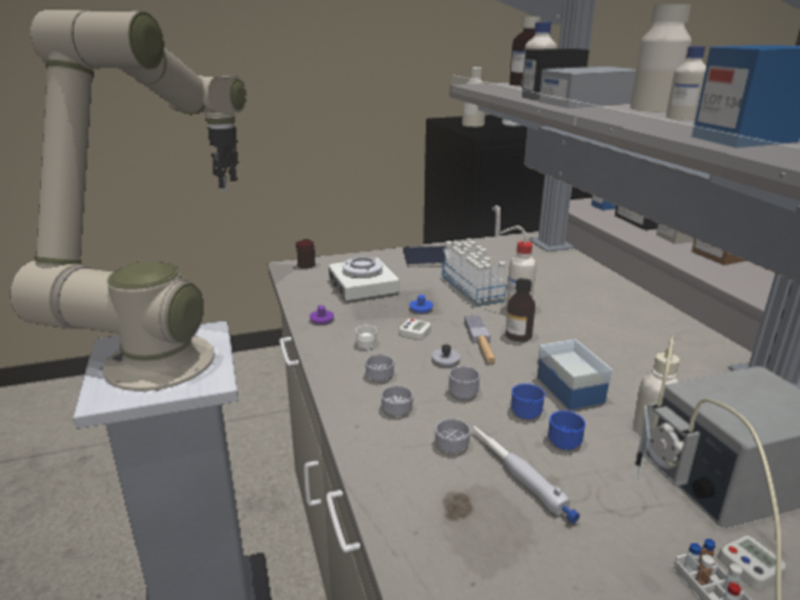

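Top view (800-wide): the steel rounds are at (545,290), (493,354), (550,356) and (610,331). The steel disc with a black knob at (487,285) fits the lid. The blue lid (371,266), purple lid (359,381) and blue pans (587,252) and (631,245) are decoys. The pale cup at (430,349) is a bystander. I'll enlarge to tell the meshes apart.

Run:
```python
from h import *
t=pickle.load(open('top0.pkl','rb')); s=pickle.load(open('side0.pkl','rb'))
cr=t['color'][185:270,320:455,::-1]
cv2.imwrite('pics/crop0.png',cv2.resize(cr,(800,504),interpolation=cv2.INTER_CUBIC))
# rough centres
for n,(u,v),z in [('pan',(545,290),.044),('A',(493,354),.034),('B',(550,356),.034),('C',(610,331),.034),('lid',(487,285),.038),('ring',(283,306),.076),('timer',(421,292),.02),('cup',(430,349),.036),('jar',(184,361),.074)]:
    print(n,np.round(onz(t,u*.7,v*.7,z),3))
# ring fit: dump gradient
cr=t['color'][180:250,160:240,::-1]
cv2.imwrite('pics/crop1.png',cv2.resize(cr,(640,560),interpolation=cv2.INTER_CUBIC))
```

```text
pan [ 0.573 -0.305  0.044]
A [ 0.434 -0.197  0.034]
B [ 0.433 -0.317  0.034]
C [ 0.49  -0.446  0.034]
lid [ 0.582 -0.182  0.038]
ring [0.518 0.245 0.076]
timer [ 0.566 -0.042  0.02 ]
cup [ 0.441 -0.064  0.036]
jar [0.397 0.446 0.074]
```

View pics/crop0.png

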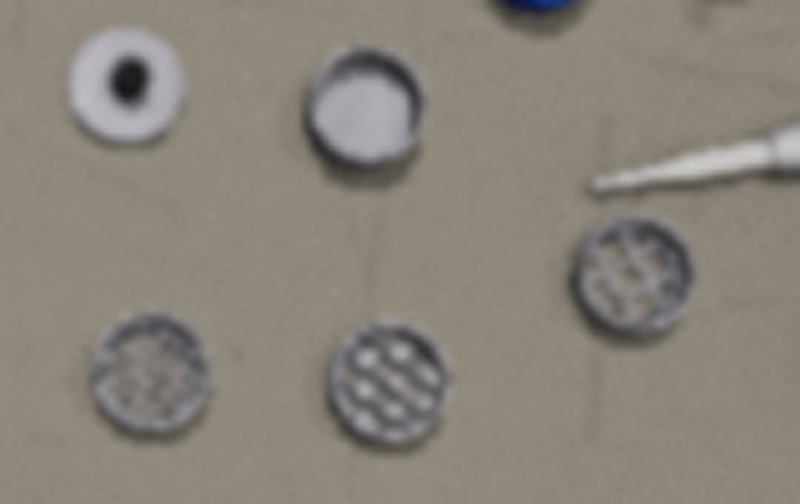

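View pics/crop1.png

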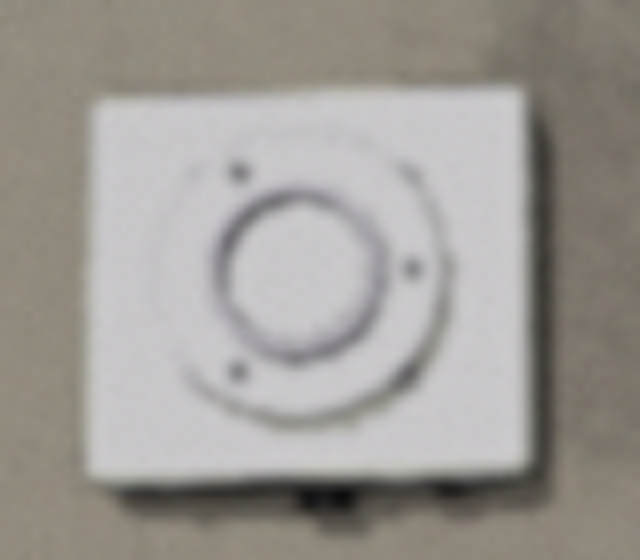

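The crop shows the closed-floor pan at (365,110) and the lid at (127,85). C at (632,275) has big openings showing the bench. A at (150,375) shows a small beige grid. B at (388,383) shows bright steel blobs, possibly moiré from a fine weave. I'll check the colours and the side view.

Run:
```python
from h import *
t=pickle.load(open('top0.pkl','rb'));s=pickle.load(open('side0.pkl','rb'))
# average a few frames, crop
ims=[]
for n,d,P in [('top',t,(25,25)),('side',s,(30,30))]:
    acc=np.mean([get_image(n)['color'].astype(float) for _ in range(4)],axis=0).astype(np.uint8)
    np.save(n+'avg.npy',acc)
    row=[]
    for xy in [(.434,-.197),(.433,-.317),(.49,-.446)]:
        u,v=proj(d,(*xy,.02)); u,v=int(u),int(v)
        row.append(cv2.resize(acc[v-15:v+15,u-15:u+15,::-1],(266,266),interpolation=cv2.INTER_LANCZOS4))
        u,v=proj(d,(*xy,.011)); u,v=int(u),int(v); p=acc[v-4:v+5,u-4:u+5].reshape(-1,3).astype(float)
        print(n,p.mean(0).round(),p.std(0).round(1),'r-b',(p[:,0]-p[:,2]).mean().round(1))
    ims.append(np.hstack(row))
cv2.imwrite('pics/crop2.png',np.vstack(ims))
# precise centres: top view, rim outer outlines; print ring centre by dark bore ellipse
a=np.load('topavg.npy'); hsv=cv2.cvtColor(a,cv2.COLOR_RGB2HSV)
r=a.astype(int); neutral=((r[:,:,0]-r[:,:,2])<9)
for n,xy,z,w in [('pan',(.573,-.305),.044,16),('A',(.434,-.197),.034,16),('B',(.433,-.317),.034,16),('C',(.49,-.446),.034,16),('lid',(.582,-.182),.012,16)]:
    u,v=map(int,proj(t,(*xy,z)))
    m=neutral[v-w:v+w,u-w:u+w].astype(np.uint8)
    m=cv2.morphologyEx(m,cv2.MORPH_OPEN,np.ones((2,2),np.uint8))
    cs,_=cv2.findContours(m,0,1); c=max(cs,key=cv2.contourArea); (x,y),rr=cv2.minEnclosingCircle(c); e=cv2.fitEllipse(c)
    print(n,np.round((x+u-w,y+v-w,rr),1),'e',np.round((e[0][0]+u-w,e[0][1]+v-w,*e[1]),1),onz(t,x+u-w,y+v-w,z).round(4),onz(t,e[0][0]+u-w,e[0][1]+v-w,z).round(4))
```

```text
top [122. 118. 114.] [7.4 7.2 7.2] r-b 7.9
top [119. 116. 118.] [18.6 18.7 19.6] r-b 0.7
top [128. 123. 120.] [ 9.5  9.5 10.9] r-b 8.0
side [122. 121. 126.] [14.8 14.8 15.5] r-b -4.0
side [131. 131. 136.] [22.4 22.6 23.5] r-b -4.3
side [126. 124. 129.] [15.7 15.6 16.1] r-b -3.4
pan [382.  204.   10.8] e [382.2 204.   19.7  21. ] [ 0.5696 -0.3068  0.044 ] [ 0.5698 -0.3073  0.044 ]
A [346.  248.4  10.5] e [345.9 248.5  19.5  20.1] [ 0.4324 -0.1993  0.034 ] [ 0.4322 -0.1989  0.034 ]
B [386.2 250.2  10.7] e [386.  250.1  20.2  20.4] [ 0.4301 -0.3206  0.034 ] [ 0.4304 -0.3202  0.034 ]
C [427.4 231.9  10.6] e [427.5 232.1  19.7  20.4] [ 0.4888 -0.4467  0.034 ] [ 0.4884 -0.4471  0.034 ]
lid [341.8 200.1  10. ] e [341.7 200.1  18.8  19.4] [ 0.5852 -0.1874  0.012 ] [ 0.5854 -0.1871  0.012 ]
```

View pics/crop2.png

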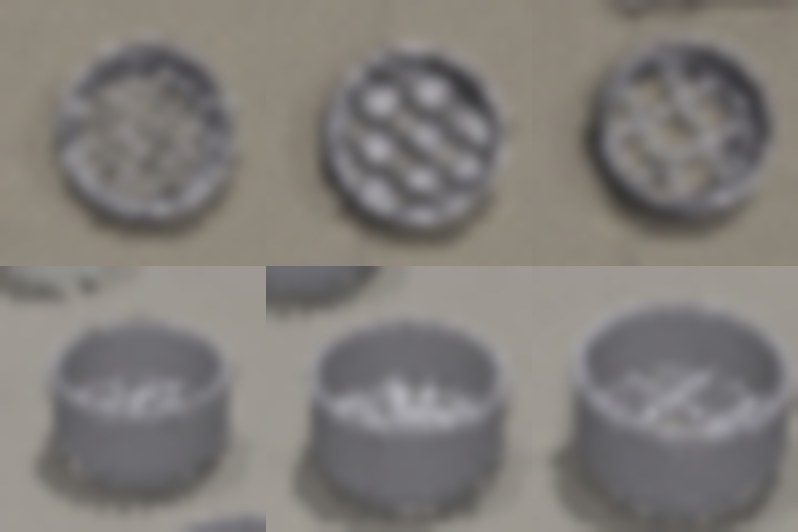

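Identification:
- **B (crop centre 415,135):** neutral steel colour all over with moiré, so it is the fine sieve.
- **A (left):** small beige cells, so it is the medium sieve.
- **C (right):** a few large cells with crossing wires, so it is the coarse sieve.

Moving towards the pan now.

```bash
python3 - <<'E'
from h import *
t=pickle.load(open('top0.pkl','rb'))
for n,u,v,z in [('pan',382.1,204,.027),('A',346,248.4,.022),('B',386.1,250.1,.022),('C',427.5,232,.022),('lid',341.8,200.1,.011),('ring',197.6,214.3,.074)]: print(n,onz(t,u,v,z).round(4))
E
R="36.7 -81.9 -8 0 0 0 1"
python3 -m handwheel '36.7 -81.9 -8 0 0 0 1;36.7 -81.9 -8 0 0 0 1;36.7 -81.9 -8 0 0 0 1;36.7 -81.9 -8 0 0 0 1;36.7 -81.9 -8 0 0 0 1;36.7 -81.9 -8 0 0 0 1;36.7 -81.9 -8 0 0 0 1;36.7 -81.9 -8 0 0 0 1' 40
```

```text
pan [ 0.5731 -0.31    0.027 ]
A [ 0.4339 -0.2005  0.022 ]
B [ 0.4318 -0.3225  0.022 ]
C [ 0.4905 -0.4502  0.022 ]
lid [ 0.5855 -0.1875  0.011 ]
ring [0.518 0.247 0.074]
time_s: 1.17
position: [0.3405, 0.2058, 0.2018]
tool_rot: [[-0.928, 0.371, 0.001], [0.371, 0.928, 0.0], [-0.001, 0.001, -1.0]]
ft_force: [1.7, 0.3, -0.1]
grip_width: 0.0853
gripper_force: 0.0
```

```bash
python3 -m handwheel '23.2 -51.6 -7 0 0 0 1;23.2 -51.6 -7 0 0 0 1;23.2 -51.6 -7 0 0 0 1;23.2 -51.6 -7 0 0 0 1;23.2 -51.6 -7 0 0 0 1;23.2 -51.6 -7 0 0 0 1;23.2 -51.6 -7 0 0 0 1;23.2 -51.6 -7 0 0 0 1'
```

```text
time_s: 1.83
position: [0.4763, -0.0964, 0.1607]
tool_rot: [[-0.928, 0.372, 0.0], [0.372, 0.928, -0.0], [-0.0, 0.0, -1.0]]
ft_force: [0.8, 0.3, 1.0]
grip_width: 0.0857
gripper_force: 0.0
```

```bash
python3 -m handwheel '10 -22 -1 0 0 0 1;10 -22 -1 0 0 0 1;10 -22 -1 0 0 0 1;10 -22 -1 0 0 0 1;10 -22 -1 0 0 0 1;10 -22 -1 0 0 0 1;10 -22 -1 0 0 0 1;10 -22 -1 0 0 0 1'
```

```text
time_s: 2.5
position: [0.5758, -0.3155, 0.1497]
tool_rot: [[-0.928, 0.373, -0.001], [0.373, 0.928, 0.001], [0.001, 0.0, -1.0]]
ft_force: [0.3, 0.5, -0.0]
grip_width: 0.0853
gripper_force: 0.0
```

```bash
python3 -m handwheel '-0.3 0.5 -4 0 0 0 1;-0.3 0.5 -8 0 0 0 1;-0.3 0.5 -11 0 0 0 1;-0.3 0.5 -13.7 0 0 0 1;-0.3 0.5 -13.7 0 0 0 1;-0.3 0.5 -13.7 0 0 0 0.6;-0.3 0.5 -13.7 0 0 0 0.6;-0.3 0.5 -13.7 0 0 0 0.6' 20
```

```text
time_s: 3.17
position: [0.5739, -0.3095, 0.0165]
tool_rot: [[-0.928, 0.371, 0.003], [0.371, 0.929, -0.003], [-0.004, -0.001, -1.0]]
ft_force: [1.0, 0.6, 1.5]
grip_width: 0.0596
gripper_force: 22.2
```

```bash
python3 -m handwheel '0 0 0 0 0 0 0.5;0 0 0 0 0 0 0.5;0 0 0 0 0 0 0.5;0 0 0 0 0 0 0.5' 20
```

```text
time_s: 3.5
position: [0.5739, -0.3095, 0.0165]
tool_rot: [[-0.928, 0.372, 0.004], [0.372, 0.928, -0.002], [-0.004, -0.001, -1.0]]
ft_force: [-0.3, 2.1, 7.2]
grip_width: 0.0601
gripper_force: 22.5
```

```bash
python3 -m handwheel '0 0 0 0 0 0 1;0 0 0 0 0 0 1;0 0 -0.3 0 0 -7 1;0 0 -0.5 0 0 -14 1;0 0 -0.5 0 0 -21 1;0 0 -0.5 0 0 -28 1;0 0 -0.5 0 0 -35 1;0 0 -0.5 0 0 -42 1' 20
```

```text
time_s: 4.17
position: [0.5728, -0.3092, 0.0091]
tool_rot: [[-0.436, 0.9, 0.0], [0.9, 0.436, -0.0], [-0.0, 0.0, -1.0]]
ft_force: [-1.3, 0.9, 1.0]
grip_width: 0.0855
gripper_force: 0.0
```

```bash
python3 -m handwheel '0 0 0 0 0 -7 1;0 0 0 0 0 -14 1;0 0 0 0 0 -21 1;0 0 0 0 0 -28 1;0 0 0 0 0 -35 1;0 0 0 0 0 -42 1;0 0 0 0 0 -48 1;0 0 0 0 0 -48 1' 20
```

```text
time_s: 4.83
position: [0.5728, -0.3092, 0.009]
tool_rot: [[0.375, 0.927, 0.0], [0.927, -0.375, -0.0], [-0.0, 0.0, -1.0]]
ft_force: [0.2, 0.6, 0.3]
grip_width: 0.0853
gripper_force: 0.0
```

```bash
python3 -m handwheel '0 0 0 0 0 0 0.5;0 0 0 0 0 0 0.5;0 0 0 0 0 0 0.5;0 0 0 0 0 0 0.5;0 0 0 0 0 0 0.5;0 0 0 0 0 0 0.5' 40
```

```text
time_s: 5.33
position: [0.573, -0.3093, 0.0093]
tool_rot: [[0.371, 0.929, 0.001], [0.929, -0.371, -0.001], [-0.0, 0.001, -1.0]]
ft_force: [-0.7, 0.5, 5.8]
grip_width: 0.0594
gripper_force: 43.7
```

```bash
python3 -m handwheel '0 0 4 0 0 0 0.5;0 0 8 0 0 0 0.5;0 3 11 0 0 0 0.5;-0.5 7 13 0 0 0 0.5;-1 11 14 0 0 0 0.5;-1.5 15 15 0 0 0 0.5;-2 19 15 0 0 0 0.5;-2.5 23 15 0 0 0 0.5'
```

```text
time_s: 6.0
position: [0.5474, -0.0783, 0.1592]
tool_rot: [[0.371, 0.928, 0.001], [0.928, -0.371, -0.0], [0.0, 0.001, -1.0]]
ft_force: [1.1, 0.7, -1.4]
grip_width: 0.0596
gripper_force: 44.4
```

```bash
python3 -m handwheel '-0.5 4 0 0 0 0 0.5;-1 8 0 0 0 0 0.5;-1.5 12 0 0 0 0 0.5;-2 16 0 0 0 0 0.5;-2.5 20 0 0 0 0 0.5;-3 24 0 0 0 0 0.5;-3 28 0 0 0 0 0.5;-3 32 0 0 0 0 0.5'
```

```text
time_s: 6.67
position: [0.5171, 0.242, 0.1585]
tool_rot: [[0.371, 0.929, -0.001], [0.929, -0.371, -0.0], [-0.0, -0.001, -1.0]]
ft_force: [1.2, -0.4, -1.1]
grip_width: 0.0595
gripper_force: 44.4
```

```bash
python3 -m handwheel '0.1 0.5 -2 0 0 0 0.5;0.1 0.5 -4 0 0 0 0.5;0.1 0.5 -4.5 0 0 0 0.5;0.1 0.5 -4.5 0 0 0 0.5'
python3 - <<'E'
from h import *
print(status.observe()['position'])
s=snap('side','s1'); t=snap('top','t1')
u,v=map(int,proj(s,(.518,.247,.09)));a=cv2.resize(s['color'][v-40:v+30,u-35:u+35,::-1],(400,400),interpolation=cv2.INTER_CUBIC)
s0=pickle.load(open('side0.pkl','rb'));b=cv2.resize(s0['color'][v-40:v+30,u-35:u+35,::-1],(400,400),interpolation=cv2.INTER_CUBIC)
cv2.imwrite('pics/c3.png',np.hstack([a,b]));print(u,v)
p=status.observe()['position']
for n,P in [('ringtop-nom',(.518,.247,.076)),('pan underside',(p[0],p[1],p[2]-.009)),('ringL',(.518-.0335*.956,.247+.0335*.2926,.076)),('ringR',(.518+.0335*.956,.247-.0335*.2926,.076)),('panL',(p[0]-.030*.956,p[1]+.030*.2926,p[2]+.012)),('panR',(p[0]+.030*.956,p[1]-.030*.2926,p[2]+.012))]:
    x,y=proj(s,P);print(n,(x-u+35)*400/70,(y-v+40)*400/70)
E
```

```text
time_s: 7.0
position: [0.518, 0.2447, 0.1122]
tool_rot: [[0.371, 0.929, -0.004], [0.929, -0.371, -0.001], [-0.002, -0.003, -1.0]]
ft_force: [0.2, -0.8, -1.0]
grip_width: 0.0596
gripper_force: 44.3
[0.51801326 0.24472743 0.11217327]
253 179
ringtop-nom 201.662844421802 251.69235506228526
pan underside 203.4241944052672 211.56972089293973
ringL 151.81554935885757 252.02544424910732
ringR 251.51418683480057 251.35791086900426
panL 157.36339733597237 182.09941052111228
panR 247.94808122332012 181.48656292107538
```

View pics/c3.png

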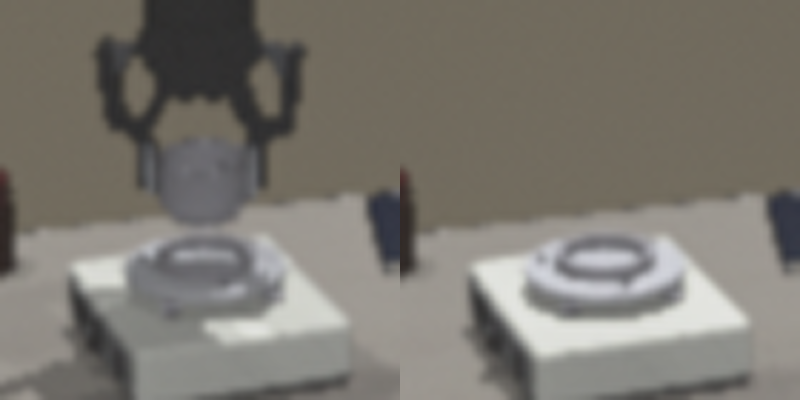

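The side crop shows the held pan centred at column 203 and the ring at about 205, so the pan is about 1 mm off. The fingertips are above the shoulder. I'll lower it slowly.

```bash
python3 -m handwheel '0.1 0 -1 0 0 0 0.5;0.1 0 -2 0 0 0 0.5;0.1 0 -2.6 0 0 0 0.5;0.1 0 -3 0 0 0 0.5;0.1 0 -3.3 0 0 0 0.5;0.1 0 -3.5 0 0 0 0.5;0.1 0 -3.6 0 0 0 0.5;0.1 0 -3.6 0 0 0 0.5'
```

```text
time_s: 7.77
position: [0.5208, 0.2473, 0.0813]
tool_rot: [[0.371, 0.929, 0.005], [0.929, -0.371, 0.005], [0.006, 0.003, -1.0]]
ft_force: [-7.4, 9.7, 26.7]
grip_width: 0.0596
gripper_force: 47.9
```

```bash
python3 -m handwheel '0 0 0.6 0 0 0 0.5;0 0.3 0.6 0 0 0 0.5;0 0.3 0.4 0 0 0 0.5;0 0.3 0.2 0 0 0 0.5;0 0.3 0 0 0 0 0.5;0 0.3 0 0 0 0 0.5'
```

```text
time_s: 8.27
position: [0.5204, 0.2494, 0.0779]
tool_rot: [[0.372, 0.928, 0.002], [0.928, -0.372, 0.003], [0.004, 0.0, -1.0]]
ft_force: [0.6, 7.9, 4.8]
grip_width: 0.0598
gripper_force: 45.8
```

```bash
python3 -m handwheel '0 0.2 0.1 0 0 0 0.5;0 0.2 -0.1 0 0 0 0.5;0 0.2 -0.3 0 0 0 0.5;0 0.2 -0.3 0 0 0 0.5'
```

```text
time_s: 8.6
position: [0.5201, 0.2503, 0.0758]
tool_rot: [[0.372, 0.928, 0.001], [0.928, -0.372, 0.001], [0.001, 0.001, -1.0]]
ft_force: [-3.7, 2.5, 13.4]
grip_width: 0.0593
gripper_force: 46.6
```

```bash
python3 -m handwheel '0 0 0 0 0 0 1;0 0 0 0 0 0 1;0 0 0 0 0 0 1;0 0 4 0 0 0 1;0 0 8 0 0 0 1;0 0 10 0 0 0 1;0 -4 11 0 0 0 1;0 -8 11 0 0 0 1'
python3 - <<'E'
from h import *
s=snap('side','s2');t=snap('top','t2')
P=(.5201,.2503,.09)
a=[]
for d in(s,t):
    u,v=map(int,proj(d,P)); a.append(cv2.resize(d['color'][v-25:v+25,u-25:u+25,::-1],(400,400),interpolation=cv2.INTER_CUBIC))
    for k in range(3):
        for z in (.076,.110):
            c=proj(d,(.5201,.2503,z)); r=proj(d,(.5201+.03*.956,.2503-.03*.2926,z))
        
    print([tuple(np.round((np.array(proj(d,(.5201,.2503,z)))-[u,v]+25)*8,0)) for z in(.076,.110)])
cv2.imwrite('pics/c4.png',np.hstack(a))
E
```

```text
time_s: 9.27
position: [0.5205, 0.1702, 0.1869]
tool_rot: [[0.368, 0.93, 0.004], [0.93, -0.368, 0.0], [0.002, 0.004, -1.0]]
ft_force: [1.2, -1.5, -0.4]
grip_width: 0.0855
gripper_force: 0.0
[(np.float64(205.0), np.float64(229.0)), (np.float64(203.0), np.float64(163.0))]
[(np.float64(211.0), np.float64(212.0)), (np.float64(196.0), np.float64(195.0))]
```

View pics/c4.png

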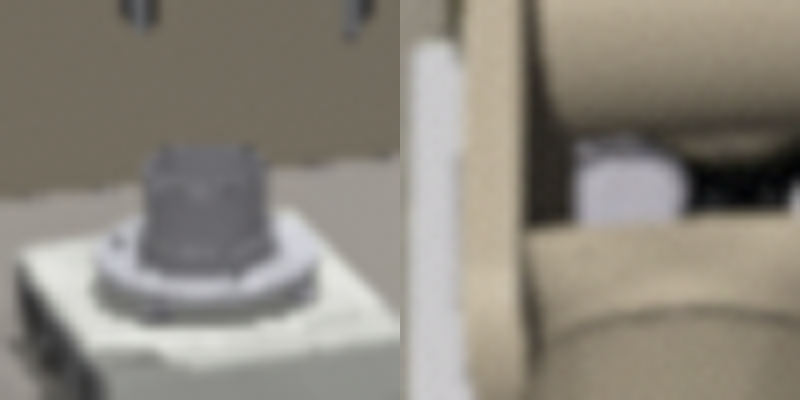

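The side crop shows the pan upright and level in the ring, its shoulder on the rim. Next is the fine sieve, B.

```bash
python3 -m handwheel '-0.7 -4 0 0 0 0 1;-1.4 -8 0 0 0 0 1;-2.1 -12 0 0 0 0 1;-2.8 -16 0 0 0 0 1;-3.5 -20 0 0 0 0 1;-4.2 -24 0 0 0 0 1;-5 -28 -1 0 0 0 1;-5.7 -32 -2 0 0 0 1'
```

```text
time_s: 10.03
position: [0.4624, -0.1512, 0.1646]
tool_rot: [[0.371, 0.928, 0.0], [0.928, -0.371, -0.0], [-0.0, 0.0, -1.0]]
ft_force: [0.5, -0.2, 1.1]
grip_width: 0.0856
gripper_force: 0.0
```

```bash
python3 -m handwheel '-0.8 -4 -1 0 0 0 1;-1.6 -8 -3 0 0 0 1;-2.4 -12 -5 0 0 0 1;-3 -16 -6 0 0 0 1;-3 -16.6 -7 0 0 0 1;-3 -16.6 -8 0 0 0 1;-3 -16.6 -8 0 0 0 1'; python3 -c "
from h import *
t=snap('top','t3');
a=t['color'].astype(int); neutral=((a[:,:,0]-a[:,:,2])<9)
print(status.observe()['position'])"
```

```text
time_s: 10.62
position: [0.4321, -0.3147, 0.0825]
tool_rot: [[0.373, 0.928, -0.003], [0.928, -0.373, 0.004], [0.002, -0.004, -1.0]]
ft_force: [0.5, 1.0, -0.0]
grip_width: 0.0859
gripper_force: 0.0
[ 0.43266721 -0.31422941  0.08376996]
```

```bash
python3 -m handwheel '0 -0.6 -3 0 0 0 1;0 -0.6 -6 0 0 0 1;0 -0.6 -7.6 0 0 0 1;0 -0.6 -7.6 0 0 0 1;0 -0.6 -7.6 0 0 0 0.5;0 -0.6 -7.6 0 0 0 0.5;0 -0.6 -7.6 0 0 0 0.5;0 -0.6 -7.6 0 0 0 0.5' 20
```

```text
time_s: 11.33
position: [0.4339, -0.3215, 0.0108]
tool_rot: [[0.371, 0.929, 0.002], [0.929, -0.371, -0.002], [-0.001, 0.003, -1.0]]
ft_force: [1.3, 3.2, 8.2]
grip_width: 0.0601
gripper_force: 21.7
```

```bash
python3 -m handwheel '0 0 0 0 0 0 0.5;0 0 0 0 0 0 1;0 0 0 0 0 0 1;0 0 0 0 0 7 1;0 0 0 0 0 14 1;0 0 0 0 0 21 1;0 0 0 0 0 28 1;0 0 0 0 0 35 1' 20
```

```text
time_s: 12.0
position: [0.4331, -0.3217, 0.0092]
tool_rot: [[-0.234, 0.972, 0.0], [0.972, 0.234, -0.001], [-0.001, 0.0, -1.0]]
ft_force: [0.2, -0.0, 0.1]
grip_width: 0.0853
gripper_force: 0.0
```

```bash
python3 -m handwheel '0 0 0 0 0 7 1;0 0 0 0 0 14 1;0 0 0 0 0 21 1;0 0 0 0 0 28 1;0 0 0 0 0 35 1;0 0 0 0 0 42 1;0 0 0 0 0 49 1;0 0 0 0 0 55 1' 20
```

```text
time_s: 12.67
position: [0.4331, -0.3217, 0.0092]
tool_rot: [[-0.931, 0.366, 0.0], [0.366, 0.931, -0.001], [-0.0, -0.0, -1.0]]
ft_force: [0.8, 0.2, -0.6]
grip_width: 0.0852
gripper_force: 0.0
```

```bash
python3 -m handwheel '0 0 0 0 0 0 1;0 0 0 0 0 0 0.5;0 0 0 0 0 0 0.5;0 0 0 0 0 0 0.5;0 0 0 0 0 0 0.5;0 0 0 0 0 0 0.5;0 0 0 0 0 0 0.5' 40
```

```text
time_s: 13.25
position: [0.4331, -0.3216, 0.0095]
tool_rot: [[-0.928, 0.374, 0.0], [0.374, 0.928, -0.0], [-0.0, -0.0, -1.0]]
ft_force: [-1.3, 2.0, 6.8]
grip_width: 0.0593
gripper_force: 43.0
```

```bash
python3 -m handwheel '0 0 4 0 0 0 0.5;0 0 8 0 0 0 0.5;0 2 11.5 0 0 0 0.5;0.6 6 13 0 0 0 0.5;1.2 10 14 0 0 0 0.5;1.8 14 15 0 0 0 0.5;2.4 18 16 0 0 0 0.5;3 22 16 0 0 0 0.5'
```

```text
time_s: 13.92
position: [0.4634, -0.1003, 0.1706]
tool_rot: [[-0.927, 0.374, 0.003], [0.374, 0.927, -0.001], [-0.003, -0.0, -1.0]]
ft_force: [1.1, 0.2, -0.3]
grip_width: 0.0592
gripper_force: 44.5
```

```bash
python3 -m handwheel '0.7 4 0 0 0 0 0.5;1.4 8 0 0 0 0 0.5;2.1 12 0 0 0 0 0.5;2.8 16 0 0 0 0 0.5;3.5 20 0 0 0 0 0.5;4.2 24 0 0 0 0 0.5;5 28 0 0 0 0 0.5;5.6 32 0 0 0 0 0.5'
```

```text
time_s: 14.58
position: [0.5189, 0.2204, 0.1688]
tool_rot: [[-0.928, 0.374, -0.0], [0.374, 0.928, -0.0], [0.0, -0.0, -1.0]]
ft_force: [1.6, -0.0, -1.7]
grip_width: 0.0595
gripper_force: 44.5
```

```bash
python3 -m handwheel '0 2.5 0 0 0 0 0.5;0 2.5 0 0 0 0 0.5;0 2.5 0 0 0 0 0.5'
```

```text
time_s: 14.83
position: [0.5185, 0.2443, 0.1684]
tool_rot: [[-0.929, 0.371, -0.001], [0.371, 0.929, -0.0], [0.001, -0.001, -1.0]]
ft_force: [-0.2, -0.4, -1.5]
grip_width: 0.059
gripper_force: 44.5
```

```bash
python3 -m handwheel '0.2 0.5 -2 0 0 0 0.5;0.2 0.5 -4 0 0 0 0.5;0.2 0.5 -4.2 0 0 0 0.5;0.2 0.5 -4.2 0 0 0 0.5;0.2 0.5 -4.2 0 0 0 0.5'
```

```text
time_s: 15.25
position: [0.5215, 0.2476, 0.1278]
tool_rot: [[-0.928, 0.373, 0.001], [0.373, 0.928, 0.0], [-0.001, 0.0, -1.0]]
ft_force: [-0.5, 1.5, -1.2]
grip_width: 0.0593
gripper_force: 44.5
```

```bash
python3 -m handwheel '-0.1 0.2 -0.5 0 0 0 0.5;-0.1 0.2 -0.8 0 0 0 0.5;-0.1 0.2 -1.1 0 0 0 0.5;-0.1 0.2 -1.4 0 0 0 0.5;-0.1 0.2 -1.7 0 0 0 0.5;-0.1 0.2 -1.9 0 0 0 0.5;-0.1 0.2 -1.9 0 0 0 0.5'
```

```text
time_s: 15.83
position: [0.5201, 0.2503, 0.1094]
tool_rot: [[-0.928, 0.371, 0.001], [0.371, 0.928, -0.0], [-0.001, 0.0, -1.0]]
ft_force: [-4.8, -1.8, 12.3]
grip_width: 0.0593
gripper_force: 45.7
```

```bash
python3 -m handwheel '0 0 0 0 0 0 1;0 0 0 0 0 0 1;0 0 0 0 0 0 1;0 0 4 0 0 0 1;0 0 8 0 0 0 1;-0.7 -4 9 0 0 0 1;-1.4 -8 9 0 0 0 1;-2.1 -12 9 0 0 0 1'
```

```text
time_s: 16.5
position: [0.4987, 0.1294, 0.1986]
tool_rot: [[-0.929, 0.37, 0.002], [0.37, 0.929, -0.0], [-0.002, 0.001, -1.0]]
ft_force: [1.4, -0.6, -0.8]
grip_width: 0.0857
gripper_force: 0.0
```

```bash
python3 -c "
from h import *
snap('side','s3')"; python3 -m handwheel '-0.7 -4 0 0 0 0 1;-1.4 -8 0 0 0 0 1;-2.1 -12 0 0 0 0 1;-2.8 -16 -2 0 0 0 1;-3.5 -20 -4 0 0 0 1;-4.2 -24 -6 0 0 0 1;-5 -28 -8 0 0 0 1;-5.7 -32 -10 0 0 0 1'
```

```text
time_s: 17.22
position: [0.4442, -0.1754, 0.1051]
tool_rot: [[-0.928, 0.372, 0.0], [0.372, 0.928, -0.0], [-0.0, -0.0, -1.0]]
ft_force: [1.3, 0.7, 0.7]
grip_width: 0.0851
gripper_force: 0.0
```

```bash
python3 -m handwheel '-0.7 -1.2 -2 0 0 0 1;-0.7 -1.2 -3 0 0 0 1;-0.7 -1.2 -3 0 0 0 1'
```

```text
time_s: 17.47
position: [0.4367, -0.186, 0.0739]
tool_rot: [[-0.927, 0.374, -0.004], [0.374, 0.927, 0.003], [0.004, 0.001, -1.0]]
ft_force: [-0.4, 0.9, 0.3]
grip_width: 0.0854
gripper_force: 0.0
```

```bash
python3 -m handwheel '-0.2 -1.3 -2 0 0 0 1;-0.2 -1.3 -5 0 0 0 1;-0.2 -1.3 -6.6 0 0 0 1;-0.2 -1.3 -6.6 0 0 0 1;-0.2 -1.3 -6.6 0 0 0 0.5;-0.2 -1.3 -6.6 0 0 0 0.5;-0.2 -1.3 -6.6 0 0 0 0.5;-0.2 -1.3 -6.6 0 0 0 0.5' 20
```

```text
time_s: 18.13
position: [0.4367, -0.1989, 0.0115]
tool_rot: [[-0.929, 0.371, 0.002], [0.371, 0.929, -0.002], [-0.003, -0.001, -1.0]]
ft_force: [-0.2, 1.6, 7.2]
grip_width: 0.0595
gripper_force: 21.7
```

```bash
python3 -m handwheel '0 0 0 0 0 0 0.5;0 0 0 0 0 0 1;0 0 0 0 0 0 1;0 0 0 0 0 -7 1;0 0 0 0 0 -14 1;0 0 0 0 0 -21 1;0 0 0 0 0 -28 1;0 0 0 0 0 -35 1' 20
```

```text
time_s: 18.8
position: [0.436, -0.1987, 0.0102]
tool_rot: [[-0.542, 0.84, 0.0], [0.84, 0.542, -0.0], [-0.0, 0.0, -1.0]]
ft_force: [-1.1, -1.3, 0.7]
grip_width: 0.0855
gripper_force: 0.0
```

```bash
python3 -m handwheel '0 0 0 0 0 -7 1;0 0 0 0 0 -14 1;0 0 0 0 0 -21 1;0 0 0 0 0 -28 1;0 0 0 0 0 -35 1;0 0 0 0 0 -42 1;0 0 0 0 0 -49 1;0 0 0 0 0 -55 1' 20
```

```text
time_s: 19.47
position: [0.436, -0.1987, 0.0102]
tool_rot: [[0.377, 0.926, 0.0], [0.926, -0.377, -0.0], [-0.0, 0.0, -1.0]]
ft_force: [-0.1, 0.1, -0.1]
grip_width: 0.085
gripper_force: 0.0
```

```bash
python3 -m handwheel '0 0 0 0 0 0 1;0 0 0 0 0 0 0.5;0 0 0 0 0 0 0.5;0 0 0 0 0 0 0.5;0 0 0 0 0 0 0.5;0 0 0 0 0 0 0.5;0 0 0 0 0 0 0.5' 40
```

```text
time_s: 20.05
position: [0.4359, -0.1987, 0.0105]
tool_rot: [[0.369, 0.929, 0.0], [0.929, -0.369, -0.0], [-0.0, 0.0, -1.0]]
ft_force: [-1.1, 0.7, 7.1]
grip_width: 0.0595
gripper_force: 41.9
```

```bash
python3 -m handwheel '0 0 4 0 0 0 0.5;0 0 8 0 0 0 0.5;0 2 12 0 0 0 0.5;0.6 6 15 0 0 0 0.5;1.2 10 17 0 0 0 0.5;1.8 14 18 0 0 0 0.5;2.4 18 18.5 0 0 0 0.5;3 22 18.5 0 0 0 0.5'
```

```text
time_s: 20.72
position: [0.4643, 0.0113, 0.1959]
tool_rot: [[0.37, 0.929, 0.003], [0.929, -0.37, -0.001], [0.0, 0.003, -1.0]]
ft_force: [1.0, -1.0, -1.5]
grip_width: 0.0595
gripper_force: 44.8
```

```bash
python3 -m handwheel '0.8 4 0 0 0 0 0.5;1.7 8 0 0 0 0 0.5;2.5 12 0 0 0 0 0.5;3.4 16 0 0 0 0 0.5;4.2 20 0 0 0 0 0.5;5 21.7 0 0 0 0 0.5;5 21.7 0 0 0 0 0.5;5 21.7 0 0 0 0 0.5'
```

```text
time_s: 21.38
position: [0.5138, 0.2272, 0.1938]
tool_rot: [[0.369, 0.93, -0.001], [0.93, -0.369, -0.001], [-0.001, -0.001, -1.0]]
ft_force: [-0.8, -1.2, -1.8]
grip_width: 0.0589
gripper_force: 44.8
```

```bash
python3 -m handwheel '0.6 2.2 0 0 0 0 0.5;0.6 2.2 -2 0 0 0 0.5;0.6 2.2 -4.2 0 0 0 0.5;0.6 2.2 -4.2 0 0 0 0.5;0.6 2.2 -4.2 0 0 0 0.5'
```

```text
time_s: 21.8
position: [0.5197, 0.2474, 0.1521]
tool_rot: [[0.372, 0.928, -0.002], [0.928, -0.372, -0.001], [-0.002, -0.002, -1.0]]
ft_force: [-0.0, 0.3, -1.0]
grip_width: 0.0593
gripper_force: 44.8
```

```bash
python3 -m handwheel '0 0.2 -0.4 0 0 0 0.5;0 0.2 -0.7 0 0 0 0.5;0 0.2 -1 0 0 0 0.5;0 0.2 -1.3 0 0 0 0.5;0 0.2 -1.6 0 0 0 0.5;0 0.2 -1.8 0 0 0 0.5;0 0.2 -1.8 0 0 0 0.5'
```

```text
time_s: 22.38
position: [0.5202, 0.2506, 0.1346]
tool_rot: [[0.372, 0.928, 0.0], [0.928, -0.372, 0.0], [0.0, 0.0, -1.0]]
ft_force: [-0.3, -0.5, -0.5]
grip_width: 0.0595
gripper_force: 44.8
```

```bash
python3 -m handwheel '0 0 0 0 0 0 1;0 0 0 0 0 0 1;0 0 0 0 0 0 1;0 0 4 0 0 0 1;0 0 7 0 0 0 1;-0.2 -4 8 0 0 7 1;-0.3 -8 8 0 0 14 1;-0.5 -12 8 0 0 21 1'
```

```text
time_s: 23.05
position: [0.5156, 0.1359, 0.2154]
tool_rot: [[0.03, 1.0, 0.002], [1.0, -0.03, -0.0], [0.0, 0.002, -1.0]]
ft_force: [1.8, -0.7, -0.2]
grip_width: 0.0852
gripper_force: 0.0
```

```bash
python3 -m handwheel '-0.2 -4 0 0 0 7 1;-0.3 -8 0 0 0 14 1;-0.5 -12 0 0 0 21 1;-0.6 -16 0 0 0 28 1;-0.8 -20 0 0 0 35 1;-1 -24 -1 0 0 42 1;-1.2 -28 -2 0 0 49 1;-1.4 -32 -3 0 0 56 1'
```

```text
time_s: 23.72
position: [0.5027, -0.1609, 0.1904]
tool_rot: [[-0.762, 0.648, 0.001], [0.648, 0.762, -0.001], [-0.001, 0.0, -1.0]]
ft_force: [0.9, 1.0, -1.1]
grip_width: 0.0855
gripper_force: 0.0
```

```bash
python3 -m handwheel '-0.2 -4 -1 0 0 7 1;-0.3 -8 -2 0 0 14 1;-0.5 -12 -3 0 0 21 1;-0.6 -16 -4 0 0 28 1;-0.8 -20 -5 0 0 35 1;-0.8 -22 -6 0 0 35 1;-0.8 -22 -6 0 0 35 1;-0.8 -22 -6 0 0 35 1'; python3 -c "
from h import *
snap('side','s4')"
```

```text
time_s: 24.38
position: [0.4945, -0.3798, 0.1293]
tool_rot: [[-0.995, 0.102, -0.001], [0.102, 0.995, 0.001], [0.001, 0.001, -1.0]]
ft_force: [0.7, 0.6, 0.0]
grip_width: 0.0853
gripper_force: 0.0
```

```bash
python3 -m handwheel '-0.2 -4 -2 0 0 0 1;-0.2 -6.8 -4 0 0 0 1;-0.2 -6.8 -6 0 0 0 1;-0.2 -6.8 -6 0 0 0 1'
python3 - <<'E'
from h import *
s=snap('side','s5'); im=s['color']
u,v=map(int,proj(s,(.52,.25,.11))); a=cv2.resize(im[v-25:v+25,u-25:u+25,::-1],(400,400),interpolation=cv2.INTER_CUBIC)
u,v=map(int,proj(s,(.492,-.449,.04))); b=cv2.resize(im[v-40:v+40,u-40:u+40,::-1],(400,400),interpolation=cv2.INTER_CUBIC)
cv2.imwrite('pics/c5.png',np.hstack([a,b]))
p=status.observe()['position'];print(p)
for q in [(.492,-.449,.034),(p[0],p[1],.034)]: print((np.array(proj(s,q))-[u,v]+40)*5)
E
```

```text
time_s: 24.77
position: [0.4921, -0.4456, 0.0668]
tool_rot: [[-0.995, 0.1, -0.004], [0.1, 0.995, 0.005], [0.004, 0.005, -1.0]]
ft_force: [0.6, 1.0, -1.8]
grip_width: 0.0854
gripper_force: 0.0
[ 0.4928319  -0.44534283  0.06916646]
[200.1398485  213.25692892]
[198.80758939 208.49614755]
```

View pics/c5.png

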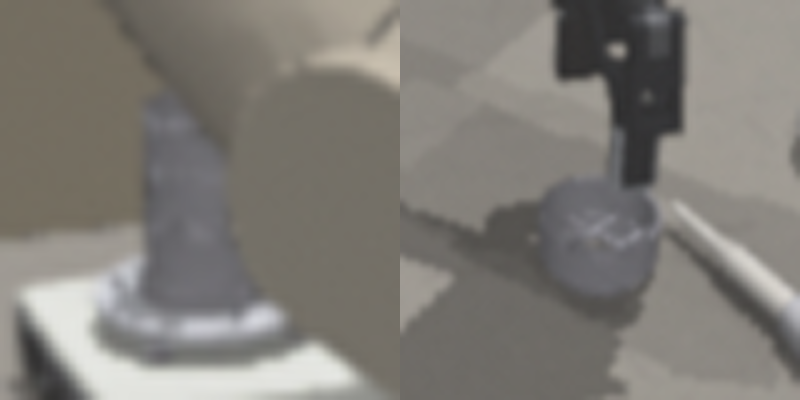

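Left: the stack is straight so far (pan plus two sieves). Right: C's rim is centred at column 200, as predicted, with large openings, so it is the coarse sieve. The pipette is clear of the fingers.

```bash
python3 -m handwheel '-0.1 -0.3 -2 0 0 0 1;-0.1 -0.3 -4 0 0 0 1;-0.1 -0.3 -6.1 0 0 0 1;-0.1 -0.3 -6.1 0 0 0 1;-0.1 -0.3 -6.1 0 0 0 0.5;-0.1 -0.3 -6.1 0 0 0 0.5;-0.1 -0.3 -6.1 0 0 0 0.5;-0.1 -0.3 -6.1 0 0 0 0.5' 40
```

```text
time_s: 25.48
position: [0.4931, -0.4503, 0.0124]
tool_rot: [[-0.995, 0.099, 0.003], [0.099, 0.995, -0.003], [-0.003, -0.003, -1.0]]
ft_force: [0.5, 1.8, 5.9]
grip_width: 0.0595
gripper_force: 43.1
```

```bash
python3 -m handwheel '0 0 0 0 0 0 0.5;0 0 0 0 0 0 0.5;0 0 0 0 0 0 0.5'
```

```text
time_s: 25.73
position: [0.4931, -0.4503, 0.0124]
tool_rot: [[-0.995, 0.099, 0.003], [0.099, 0.995, -0.003], [-0.003, -0.003, -1.0]]
ft_force: [0.0, 2.7, 5.9]
grip_width: 0.0588
gripper_force: 43.1
```

```bash
python3 -m handwheel '0 0 4 0 0 0 0.5;0 0 8 0 0 0 0.5;0 2 12 0 0 0 0.5;0.2 6 15 0 0 0 0.5;0.3 10 18 0 0 0 0.5;0.5 14 20 0 0 0 0.5;0.6 18 21 0 0 0 0.5;0.8 22 21 0 0 0 0.5'
```

```text
time_s: 26.4
position: [0.4995, -0.2476, 0.2214]
tool_rot: [[-0.995, 0.1, 0.005], [0.1, 0.995, -0.004], [-0.006, -0.004, -1.0]]
ft_force: [1.0, 0.3, -1.8]
grip_width: 0.0591
gripper_force: 44.2
```

```bash
python3 -m handwheel '0.2 4 0 0 0 0 0.5;0.3 8 0 0 0 0 0.5;0.5 12 0 0 0 0 0.5;0.6 16 0 0 0 0 0.5;0.8 20 0 0 0 0 0.5;0.9 24 0 0 0 0 0.5;1.1 28 0 0 0 0 0.5;1.2 32 0 0 0 0 0.5'
```

```text
time_s: 27.07
position: [0.5108, 0.0734, 0.219]
tool_rot: [[-0.995, 0.099, 0.003], [0.099, 0.995, -0.0], [-0.003, 0.0, -1.0]]
ft_force: [1.0, 0.2, -1.2]
grip_width: 0.0591
gripper_force: 44.2
```

```bash
python3 -m handwheel '0.2 4 0 0 0 0 0.5;0.4 8 0 0 0 0 0.5;0.6 12 0 0 0 0 0.5;0.7 14.5 0 0 0 0 0.5;0.7 14.5 0 0 0 0 0.5;0.7 14.5 0 0 0 0 0.5'
```

```text
time_s: 27.57
position: [0.5178, 0.2175, 0.2184]
tool_rot: [[-0.995, 0.097, 0.002], [0.097, 0.995, 0.0], [-0.002, 0.0, -1.0]]
ft_force: [-0.2, 0.0, -1.0]
grip_width: 0.0591
gripper_force: 44.2
```

```bash
python3 -m handwheel '0.2 3.2 0 0 0 0 0.5;0.2 3.2 -1.5 0 0 0 0.5;0.2 3.2 -3 0 0 0 0.5;0.2 3.2 -3.6 0 0 0 0.5;0.2 3.2 -3.6 0 0 0 0.5'
python3 - <<'E'
from h import *
s=snap('side','s6'); im=s['color']
print(status.observe()['position'])
u,v=map(int,proj(s,(.52,.25,.15))); cv2.imwrite('pics/c6.png',cv2.resize(im[v-30:v+30,u-30:u+30,::-1],(600,600),interpolation=cv2.INTER_CUBIC))
for z in (.1,.158,.2): print((np.array(proj(s,(.52,.25,z)))-[u,v]+30)*10)
E
```

```text
time_s: 27.98
position: [0.5198, 0.2472, 0.1806]
tool_rot: [[-0.995, 0.101, -0.002], [0.101, 0.995, -0.001], [0.002, -0.001, -1.0]]
ft_force: [-0.1, 0.3, -1.3]
grip_width: 0.0591
gripper_force: 44.2
[0.52023794 0.24733373 0.18154292]
[304.40408266 428.60251202]
[300.63538869 284.02394029]
[297.82911469 176.46182104]
```

View pics/c6.png

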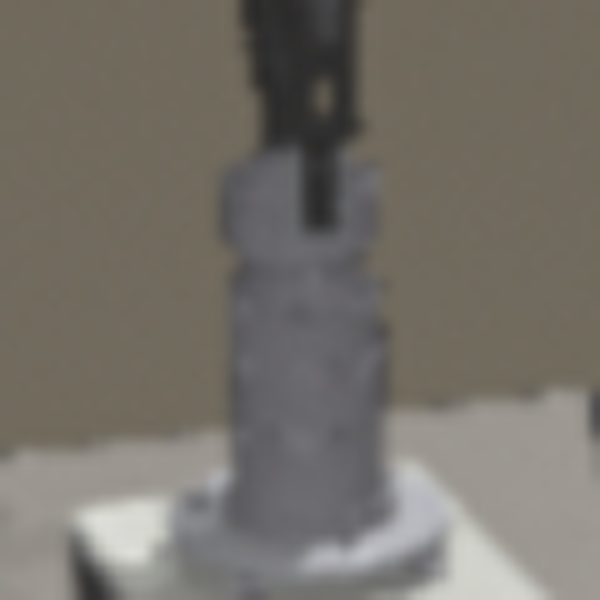

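The stack spans columns 233–384 and the held sieve 222–378, so the sieve sits about 2 mm to −x. I'll correct for that while lowering.

```bash
python3 -m handwheel '0.2 0.3 -0.3 0 0 0 0.5;0.2 0.3 -0.6 0 0 0 0.5;0.2 0.3 -0.9 0 0 0 0.5;0.2 0.3 -1.2 0 0 0 0.5;0.2 0.3 -1.5 0 0 0 0.5;0.2 0.3 -1.8 0 0 0 0.5;0.2 0.3 -2.1 0 0 0 0.5;0.2 0.3 -2.1 0 0 0 0.5'
```

```text
time_s: 28.7
position: [0.5225, 0.2512, 0.1605]
tool_rot: [[-0.995, 0.099, 0.001], [0.099, 0.995, 0.0], [-0.001, 0.0, -1.0]]
ft_force: [0.3, 0.7, 0.5]
grip_width: 0.0594
gripper_force: 44.4
```

```bash
python3 -m handwheel '0 0 -0.15 0 0 0 0.5;0 0 -0.15 0 0 0 0.5;0 0 0 0 0 0 1;0 0 0 0 0 0 1;0 0 0 0 0 0 1;0 0 4 0 0 0 1;0 0 8 0 0 0 1;0.5 -4 9 0 0 0 1'
```

```text
time_s: 29.37
position: [0.5278, 0.2155, 0.2556]
tool_rot: [[-0.996, 0.093, 0.009], [0.093, 0.996, 0.004], [-0.008, 0.004, -1.0]]
ft_force: [0.9, 0.5, 0.9]
grip_width: 0.0852
gripper_force: 0.0
```

```bash
python3 -m handwheel '0.6 -4 0 0 0 0 1;1.2 -8 0 0 0 0 1;1.8 -12 0 0 0 0 1;2.4 -16 -1 0 0 0 1;3 -20 -3 0 0 0 1;3.6 -24 -5 0 0 0 1;4.2 -28 -7 0 0 0 1;4.8 -32 -9 0 0 0 1'
```

```text
time_s: 30.03
position: [0.5732, -0.0984, 0.1651]
tool_rot: [[-0.995, 0.1, -0.0], [0.1, 0.995, 0.0], [0.0, 0.0, -1.0]]
ft_force: [1.0, 0.6, -0.7]
grip_width: 0.0855
gripper_force: 0.0
```

```bash
python3 -m handwheel '0.6 -4 -2 0 0 0 1;1 -7 -4 0 0 0 1;1 -7 -6 0 0 0 1;1 -7 -6 0 0 0 1'
```

```text
time_s: 30.37
position: [0.5815, -0.1675, 0.1017]
tool_rot: [[-0.995, 0.102, -0.007], [0.102, 0.995, 0.004], [0.007, 0.003, -1.0]]
ft_force: [-0.4, 1.4, -0.2]
grip_width: 0.0852
gripper_force: 0.0
```

```bash
python3 -m handwheel '0.4 -1.7 -3 0 0 0 1;0.4 -1.7 -6 0 0 0 0.7;0.4 -1.7 -7.8 0 0 0 0.5;0.4 -1.7 -7.8 0 0 0 0.15;0.4 -1.7 -7.8 0 0 0 0.15;0.4 -1.7 -7.8 0 0 0 0.15;0.4 -1.7 -7.8 0 0 0 0.15;0.4 -1.7 -7.8 0 0 0 0.15' 20
```

```text
time_s: 31.03
position: [0.5884, -0.1836, 0.0302]
tool_rot: [[-0.995, 0.099, 0.003], [0.099, 0.995, -0.001], [-0.004, -0.001, -1.0]]
ft_force: [0.9, 1.7, 6.7]
grip_width: 0.0194
gripper_force: 20.2
```

```bash
python3 -m handwheel '0 0 0 0 0 0 0.15;0 0 0 0 0 0 0.15;0 0 0 0 0 0 0.15;0 0 0 0 0 0 0.6;0 0 0 0 0 0 0.6;0 0 0 0 0 -7 0.6;0 0 0 0 0 -14 0.6;0 0 0 0 0 -21 0.6' 20
```

```text
time_s: 31.7
position: [0.5872, -0.1836, 0.0283]
tool_rot: [[-0.891, 0.455, -0.0], [0.455, 0.891, -0.0], [0.0, -0.0, -1.0]]
ft_force: [-0.0, -0.3, -0.2]
grip_width: 0.0513
gripper_force: 0.0
```

```bash
python3 -m handwheel '0 0 -0.4 0 0 -7 0.6;0 0 -0.8 0 0 -14 0.6;0 0 -0.8 0 0 -21 0.6;0 0 -0.8 0 0 -28 0.6;0 0 -0.8 0 0 -35 0.6;0 0 -0.8 0 0 -42 0.6;0 0 -0.8 0 0 -49 0.6;0 0 -0.8 0 0 -56 0.6' 20
```

```text
time_s: 32.37
position: [0.5872, -0.1835, 0.0202]
tool_rot: [[-0.121, 0.993, -0.0], [0.993, 0.121, 0.0], [0.0, -0.0, -1.0]]
ft_force: [0.1, 1.9, 0.3]
grip_width: 0.0514
gripper_force: 0.0
```

```bash
python3 -m handwheel '0 0 0 0 0 -6 0.6;0 0 0 0 0 -10 0.6;0 0 0 0 0 -10 0.15;0 0 0 0 0 -10 0.15;0 0 0 0 0 -10 0.15;0 0 0 0 0 -10 0.15;0 0 0 0 0 -10 0.15;0 0 0 0 0 -10 0.15' 40
```

```text
time_s: 33.03
position: [0.5873, -0.1836, 0.0204]
tool_rot: [[0.047, 0.999, 0.0], [0.999, -0.047, -0.0], [-0.0, 0.0, -1.0]]
ft_force: [-0.4, 0.1, 2.7]
grip_width: 0.0194
gripper_force: 39.2
```

```bash
python3 -m handwheel '0 0 4 0 0 0 0.15;0 0 8 0 0 0 0.15;0 1 12 0 0 0 0.15;-0.5 4 16 0 0 0 0.15;-1 8 19 0 0 0 0.15;-1.6 12 22 0 0 0 0.15;-2.2 16 22.5 0 0 0 0.15;-2.8 20 22.5 0 0 0 0.15'
```

```text
time_s: 33.7
position: [0.5625, -0.0027, 0.2452]
tool_rot: [[0.048, 0.999, 0.004], [0.999, -0.048, -0.001], [-0.001, 0.004, -1.0]]
ft_force: [0.5, 0.9, -0.9]
grip_width: 0.0193
gripper_force: 39.3
```

```bash
python3 -m handwheel '-0.6 4 0 0 0 0 0.15;-1.2 8 0 0 0 0 0.15;-1.8 12 0 0 0 0 0.15;-2.4 16 0 0 0 0 0.15;-3 20 0 0 0 0 0.15;-3.5 22 0 0 0 0 0.15;-3.5 22 0 0 0 0 0.15;-3.5 22 0 0 0 0 0.15'
```

```text
time_s: 34.37
position: [0.5268, 0.2172, 0.2424]
tool_rot: [[0.045, 0.999, -0.001], [0.999, -0.045, -0.0], [-0.0, -0.001, -1.0]]
ft_force: [0.3, -0.7, -1.4]
grip_width: 0.0195
gripper_force: 39.3
```

```bash
python3 -m handwheel '-0.6 3.2 -0.5 0 0 0 0.15;-0.6 3.2 -1.5 0 0 0 0.15;-0.6 3.2 -2.6 0 0 0 0.15;-0.6 3.2 -2.6 0 0 0 0.15;-0.6 3.2 -2.6 0 0 0 0.15'
python3 - <<'E'
from h import *
s=snap('side','s7'); im=s['color']
print(status.observe()['position'])
u,v=map(int,proj(s,(.52,.25,.18))); cv2.imwrite('pics/c7.png',cv2.resize(im[v-30:v+30,u-30:u+30,::-1],(600,600),interpolation=cv2.INTER_CUBIC))
E
```

```text
time_s: 34.78
position: [0.5215, 0.2473, 0.2164]
tool_rot: [[0.048, 0.999, -0.001], [0.999, -0.048, -0.0], [-0.001, -0.001, -1.0]]
ft_force: [0.1, 0.6, -1.2]
grip_width: 0.0189
gripper_force: 39.4
[0.5217691  0.24740106 0.21703619]
```

View pics/c7.png

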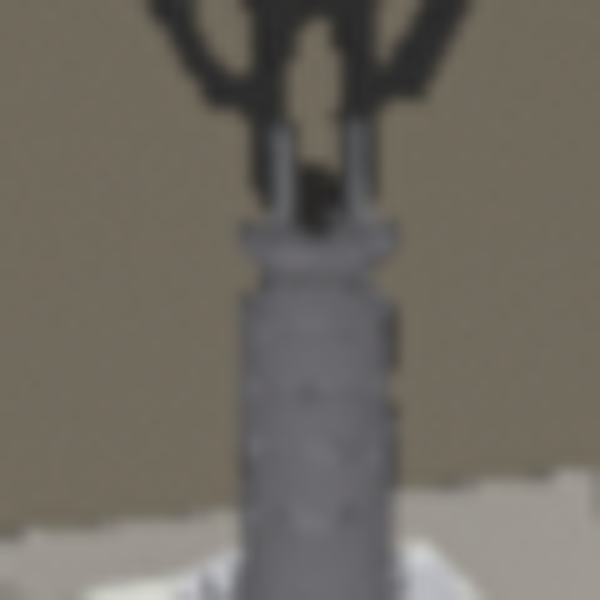

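The stack is straight (columns 242–395) and the lid is centred over it (242–398). Lowering.

```bash
python3 -m handwheel '-0.1 0.3 -0.4 0 0 0 0.15;-0.1 0.3 -0.8 0 0 0 0.15;-0.1 0.3 -1.2 0 0 0 0.15;-0.1 0.3 -1.6 0 0 0 0.15;-0.1 0.3 -2 0 0 0 0.15;-0.1 0.3 -2.4 0 0 0 0.15;-0.1 0.3 -2.6 0 0 0 0.15;-0.1 0.3 -2.6 0 0 0 0.15'
```

```text
time_s: 35.5
position: [0.5207, 0.2514, 0.1922]
tool_rot: [[0.047, 0.999, 0.002], [0.999, -0.047, 0.001], [0.001, 0.002, -1.0]]
ft_force: [-2.4, -1.3, 10.2]
grip_width: 0.0192
gripper_force: 40.4
```

Seated at 0.1922 against the expected 0.1924. I'll release, retreat and check.

```bash
python3 -m handwheel '0 0 0 0 0 0 0.6;0 0 0 0 0 0 0.6;0 0 0 0 0 0 0.6;0 0 4 0 0 0 0.6;0 0 8 0 0 0 0.6;-1 -4 10 0 0 0 0.6;-2 -8 10 0 0 0 0.6;-3 -12 10 0 0 0 0.6'
```

```text
time_s: 36.17
position: [0.4908, 0.1333, 0.2919]
tool_rot: [[0.045, 0.999, 0.003], [0.999, -0.045, -0.0], [0.0, 0.003, -1.0]]
ft_force: [0.5, -1.1, -0.1]
grip_width: 0.0517
gripper_force: 0.0
```

```bash
python3 -m handwheel '-1 -4 0 0 0 0 0.6;-2 -8 0 0 0 0 0.6;-3 -12 0 0 0 0 0.6;-3 -16 0 0 0 0 0.6;-3 -20 0 0 0 0 0.6;-3 -20 0 0 0 0 0.6;-3 -20 0 0 0 0 0.6;-3 -20 0 0 0 0 0.6'
python3 - <<'E'
from h import *
s=snap('side','s8'); im=s['color']
u,v=map(int,proj(s,(.52,.25,.14)));a=cv2.resize(im[v-30:v+30,u-30:u+30,::-1],(400,400),interpolation=cv2.INTER_CUBIC)
t=snap('top','t8'); b=cv2.resize(t['color'][120:300,110:290,::-1],(400,400),interpolation=cv2.INTER_CUBIC)
cv2.imwrite('pics/c8.png',np.hstack([a,b]))
E
```

```text
time_s: 36.83
position: [0.461, -0.0656, 0.2906]
tool_rot: [[0.048, 0.999, -0.0], [0.999, -0.048, 0.0], [0.0, -0.0, -1.0]]
ft_force: [0.5, 0.4, -0.4]
grip_width: 0.0514
gripper_force: 0.0
```

View pics/c8.png

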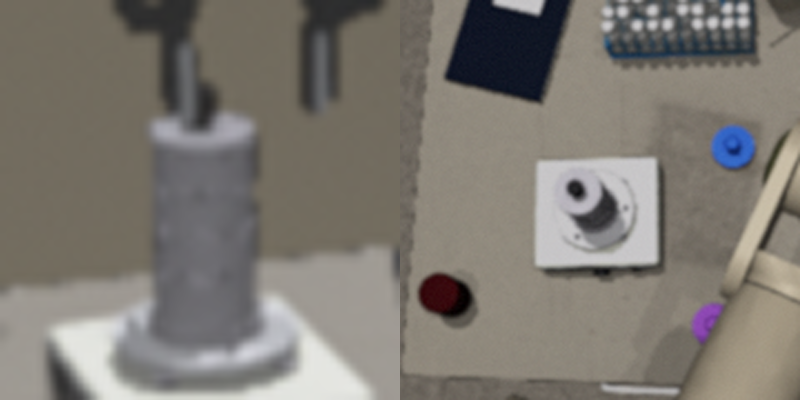

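The stack stands straight and level: the lid disc is flush at (203,130) and the pan is in its ring at (205,340). The jar and the blue and purple lids are undisturbed. Handing in.

```bash
python3 -c "
from rig import env
print(env.close_job())"
```

```text
the job is handed in; nothing more can be done
None
```

The sieve stack is built on the shaker ring (pan, fine, medium, coarse, lid), looked straight and level in the last pictures, and was released and handed in at about 37 s; no verdict came back.

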